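Hang the washed parts basket on the drip hook with the lifting hook

TASK

Take the two-pronged lifting hook from its caddy and use it to lift the parts basket by its handle out of the drained wash tub, then hang the basket by the middle of its handle in the notch of the drip stand's hook. Never touch the basket with the gripper or arm and do not tip it over. Finish with the lifting hook standing back in its caddy, and leave the ink jar, tape roll and squeegee where they are.

Things in the scene. Friction and masses are not known exactly. Their poses are not given: they have to be found in the camera images.
- lifter: Lifting hook, 131 mm tall, 0.16 kg: two wire prongs below a steel guard plate, 74 (x) by 92 (y) mm at z 65 to 69 mm, and a wooden grip above. Origin midway between the prongs at the lowest point of their wire centres; z up the handle, x from shank to open prong tips, y across the prongs. Starts upright in the caddy, guard on its rim, axes within 3 degrees of the caddy's.
- lifter_grip (a point): On the lifting hook's axis 100 mm above its origin: middle of the grip, a wooden bar 26 by 26 mm square, z 69 to 131 mm, sides along x and y. A good place to grip from above.
- lifter_notch (a point): 7 mm above the lifting hook's origin: where the centreline of the handle bar lies when it rests in the prongs. The prongs are 6 mm wire at y = -18 and +18 mm: down from the guard at x -13 to z 14 mm, slanting to x 0, z 0, then up to the free tip at x 15, z 13 mm (wire centres): a V open upwards.
- caddy: Fixed plywood caddy: open-topped box 56 (x) by 74 (y) by 75 mm high, opening 46 by 64 mm, on a 90 by 110 mm foot. Origin: centre of the underside, z up. The lifting hook stands in it with prongs inside and guard on the rim; its origin is then 10 mm above the caddy's, x axes alike.
- tub: Fixed, dry grey plastic tub, outside 152 (x) by 184 (y) by 60 mm high (172 by 200 mm over the rims on its -x and +x sides), walls and floor 6 mm. Origin: centre of the underside, z up. The basket stands in it.
- basket: Loose steel wire basket, 90 (x) by 120 (y) mm, sides 42 mm high, 0.26 to 0.46 kg with the roller and knobs fixed inside (below its rim). Origin: centre of the underside, z up. A stiff square handle of 6 mm wire stands fixed over its middle in the plane x = 0. Starts on the tub floor, handle bar 128 mm above the table, axes within 6 degrees of the tub's.
- bail (a point): Middle of the handle's level top bar, on its centreline, 122 mm above the basket's underside. The bar runs along the basket's y, straight from y -46 to +46 mm; the uprights are at y -58 and +58 mm.
- drip_stand: Fixed drip stand: shallow tray 140 (x) by 170 (y) mm, rim 16 mm; behind it at x +90 mm a 16 mm post, 205 mm tall. From it one 8 mm steel hook runs along -x at y 0, height 190 mm, dips into a notch over the tray's centre and turns up to a free tip at x -26, height 189 mm (wire centre; top at 193 mm). Origin: centre of the tray's underside, z up.
- notch (a point): Where the centre of the handle bar lies when it hangs in the drip hook's notch: 172 mm above the stand's origin, axes as the stand's. The bar hangs across the hook (along y), and enters over the tip from the -x side.
- ink_jar: Bystander: closed ink jar, 72 mm diameter, 85 mm tall. Origin under its centre.
- tape_roll: Bystander: roll of paper tape lying flat, 100 mm diameter, 36 mm high. Origin under its centre.
- squeegee: Bystander: wooden squeegee standing on its blade, 30 (x) by 160 (y) mm, 85 mm high. Origin under its centre.

How it is judged:
On the way, in this order (a step that is already met when the one before it is completed fails the run):
1. the lifting hook is taken out of its caddy (z of lifter in the frame of caddy above 0.05 m and contact force between the fingers and lifter above 1 N), for 0.2 s.
2. the basket hangs on the lifting hook, clear of the tub (underside more than 62 mm above the table) (height (world z) of basket above 0.062 m and contact force between basket and lifter above 0.8 N and contact force between basket and drip_stand below 0.2 N and contact force between basket and tub below 0.2 N), for 0.2 s.
3. the basket hangs by its handle in the notch of the drip hook, free of the lifting hook (distance between bail and notch below 0.015 m and angle between basket's own z axis and vertical below 0.25 rad and contact force between basket and drip_stand above 0.8 N and contact force between basket and lifter below 0.2 N), for 0.3 s.
At the end, for the whole second after the job is handed in: Basket at rest on the drip hook: bar middle within 15 mm of the notch point, within 14 degrees of upright, weight on the stand, free of the lifting hook. Lifting hook at rest in its caddy: within 16 mm of its centre, origin 4 to 16 mm above its underside, within 5.7 degrees of upright (all of step 3 and horizontal distance between lifter and caddy below 0.016 m and z of lifter in the frame of caddy between 0.004 and 0.016 m and angle between lifter's own z axis and vertical below 0.1 rad and linear speed of basket below 0.03 m/s and angular speed of basket below 0.4 rad/s and linear speed of lifter below 0.02 m/s); the robot touches nothing.
It fails at once if the gripper or arm touches the basket (over 0.5 N) (contact force between any of the fingers, the arm and basket above 0.5 N).
It fails at once if the basket tips by more than 35 degrees (angle between basket's own z axis and vertical above 0.61 rad).
It fails at once if the ink jar is moved more than 25 mm (distance of ink_jar from where it was at the start of the episode above 0.025 m).
It fails at once if the tape roll is moved more than 25 mm (distance of tape_roll from where it was at the start of the episode above 0.025 m).
It fails at once if the squeegee is moved more than 25 mm (distance of squeegee from where it was at the start of the episode above 0.025 m).
It also fails if it takes over 72 s, if anything falls off the work surface, if the arm or the gripper's body presses on something with over 40 N, if the wrist force passes 120 N, or if a joint passes its speed limit or range.

ROBOT

A 7-joint arm with a two-finger parallel gripper is mounted at the origin on the work surface. World frame = base frame: x ahead of the robot, y to its left, z up, the work surface at z = 0. Lengths are in m, angles in rad, forces in N, time in s.
With the tool pointing down it reaches from about 0.375 to 0.925 m from the base axis. Payload 3.1 kg.
Tool frame: the origin (TCP) lies between the finger pads; the fingertips stand 8 mm ahead of it and the grasp point (between the pads) lies 11 mm behind it; z points along the fingers, y is the line along which they close (so a half turn about z gives the same grasp; the last joint's range is limited). The gripper opens to 85 mm and grips with 20 to 120 N. Pads are 22 mm wide; open, the fingers measure 114 mm over their backs; the gripper's body (76 mm by 85 mm) begins 54 mm behind the grasp point. The pads swing forward as they close: fully open they stand 13 mm farther back than shut.
Start: joints at [1.199, 0.383, 0.044, 1.598, -0.018, 1.161, -0.05], TCP at [0.176, -0.626, 0.216] pointing down, gripper open.
Joint ranges: [-2.61, 2.61], [-0.41, 2.15], [-1.48, 1.57], [0, 2.5], [-1.57, 4.71], [0.05, 1.97], [-2.85, 2.85]. Speed limits (rad/s): [2.79, 2.79, 3.14, 3.14, 3.14, 3.14, 3.14].

INTERFACE

Orientations are given as a unit quaternion [x, y, z, w].
In Python, from rig import arm, claw, kinematics, monitor, viewer, job gives the robot as it stands. The module is installed in compiled form; this text tells all that it offers. Calls block until the motion is done:
- arm.move_pose(position, orientation): joint-space move of the TCP to a pose.
- arm.movel(position, frame=None, vel=0.15, force_limit=None): straight line of the TCP; frame=None keeps the orientation; vel is the mean speed in m/s. With force_limit (N) it stops when the force on the tool has changed by that much, and returns True; else False.
- arm.goto_joints(angles): joint-space move.
- claw.release() and claw.grab(effort=None): open the fingers fully, or close them until they stop; effort is the grip in N (None keeps the last).
- arm.dwell(seconds).
- kinematics.solve_ik(position, orientation): joint angles nearest the present ones, or None.
- monitor.get_obs(): the state.
- viewer.read_camera(name): name is "side" or "top" or "wrist"; returns the picture (480x640x3 uint8, red, green, blue); there is no depth.
- viewer.get_calibration(name): a dict with "fx", "fy", "cx", "cy" (pixels), "extrinsics" (4x4, takes a point from world to camera coordinates). Camera axes: x right, y down, z forward; pixel columns grow to the right and rows downward; lengths in m; the calibration is good to about 2 mm. A picture is of the moment at which its call begins: read the wrist's pose just before it. get_calibration takes no time and is no camera call; for the wrist camera it gives the pose at the moment of the call.
A pose or a line that the arm cannot do raises arm.Unreachable and nothing moves.
- job.hand_in(): hands the job in; it is judged then, once.
Trained networks look in the newest picture that a camera, given by its name, has taken for a name from the list of things; names that differ only in an ending like _2 or _b are one class to them, and where a whole thing is asked for, a point or a joint stands for the part that bears it (a point fixed in the world has none). Each returns a list of dicts, best first, with "p" (0 to 1); they miss things now and then, are a little off and sometimes report something else, mostly with a low value. They report only what shows in the picture. A call takes as long as a camera call.
- viewer.boxes_of(target, camera): "xyz" ([x, y, z] in m, in the coordinates of the camera as it stood for that picture, good to about 4 mm: the middle of the surface that is visible of it).
- viewer.tip_of(target, camera): "xyz" ([x, y, z] in m, in the coordinates of the camera as it stood for that picture, good to about 4 mm: a listed point, or the origin of a listed thing).
The state is a dict: "time": time; "joint_positions": joint angles; "joint_velocities": joint speeds; "joint_torque": joint torques, N m; "ee_pos": TCP position; "ee_rot": TCP orientation; "ft_force": force on the tool from outside, world axes, zero at the start; "wrist_torque": the same for the moment, N m; "opening": finger opening in m; "grip_force": force on a finger pad.
Only numpy, scipy, OpenCV 4.12 (cv2) and the standard library are available. Lean on these libraries where they do the work, as an engineer would, in place of code of your own. Each camera call takes 0.05 s, during which the arm holds its last target. There are 200 camera calls.

## Working session

There is one attempt and no reset: what is moved stays moved. The work goes in short steps, each a Python script; the robot and the scene stay as the last script left them, time stands still between calls to the robot, and variables do not carry over. Pictures are saved under pics/ and viewed, at most 10 in all, crops included, and the job is handed in when it is done.

```bash
mkdir -p pics; ls
cat > h.py <<'E'
import numpy as np, cv2
from scipy.spatial.transform import Rotation as R
from rig import arm, claw, kinematics, monitor, viewer, job
def w(cam,p,E=None):
    E=np.array(viewer.get_calibration(cam)["extrinsics"]) if E is None else E
    return (np.linalg.inv(E)@np.r_[p,1])[:3]
def snap(cam,f=None):
    im=viewer.read_camera(cam)
    if f: cv2.imwrite("pics/"+f,im[:,:,::-1])
    return im
def tip(t,cam,E=None):
    return [(round(d["p"],2),w(cam,d["xyz"],E).round(4).tolist()) for d in viewer.tip_of(t,cam)[:2]]
E
python3 - <<'E'
from h import *
for c in("top","side"):
    snap(c,c+"1.png"); k=viewer.get_calibration(c); print(c,k["fx"],np.array(k["extrinsics"]).round(3).tolist())
    for t in "lifter lifter_grip lifter_notch caddy tub basket bail drip_stand notch ink_jar tape_roll squeegee".split():
        print(t,tip(t,c))
o=monitor.get_obs(); print(o)
E
```

```text
pics
top 546.5779689562163 [[-0.002, -1.0, -0.017, 0.011], [-0.992, 0.004, -0.127, 0.606], [0.127, 0.017, -0.992, 1.258], [0.0, 0.0, 0.0, 1.0]]
lifter [(0.71, [0.555, 0.2721, 0.0131])]
lifter_grip [(0.97, [0.5576, 0.2668, 0.1098])]
lifter_notch []
caddy [(0.9, [0.5599, 0.2666, 0.0007])]
tub []
basket [(0.61, [0.4769, -0.2999, 0.0089])]
bail [(0.82, [0.4781, -0.2916, 0.1279])]
drip_stand [(0.65, [0.55, -0.0097, 0.0011])]
notch [(0.67, [0.5502, -0.0041, 0.1699])]
ink_jar [(0.79, [0.7365, 0.1623, 0.0019])]
tape_roll [(0.83, [0.7524, -0.0144, -0.0])]
squeegee [(0.64, [0.7435, -0.1646, -0.0014])]
side 504.41587866455126 [[-0.999, -0.035, -0.015, 0.623], [-0.015, 0.746, -0.665, 0.109], [0.035, -0.665, -0.746, 0.924], [0.0, 0.0, 0.0, 1.0]]
lifter [(0.6, [0.558, 0.2682, 0.0096])]
lifter_grip [(0.72, [0.5571, 0.2702, 0.113])]
lifter_notch []
caddy [(0.64, [0.5589, 0.2697, 0.0009]), (0.26, [0.5605, 0.2707, 0.1112])]
tub [(0.78, [0.4691, -0.2886, 0.0049])]
basket [(0.79, [0.4776, -0.2986, 0.0122]), (0.33, [0.5563, 0.2683, 0.0116])]
bail [(0.58, [0.479, -0.2973, 0.1327])]
drip_stand [(0.81, [0.5
[... 237 characters left out ...]
y([ 1.19923713,  0.38295384,  0.04391235,  1.59786097, -0.01789216,
        1.16119131, -0.0499126 ]), 'joint_velocities': array([-0.00172587,  0.0003903 ,  0.00025799, -0.00040789, -0.00104093,
        0.00089337,  0.00010671]), 'joint_torque': array([ 4.86883637e-04, -4.33439970e+01,  1.02326944e+00, -2.49907851e+01,
        1.04582604e-02,  1.93973872e-03, -1.06024441e-05]), 'ee_pos': array([ 0.175748  , -0.62581234,  0.21555269]), 'ee_rot': array([ 9.90644851e-01,  1.36465303e-01,  1.97309077e-06, -1.09941527e-05]), 'ft_force': array([-0.50112681, -0.1250426 , -0.45336239]), 'wrist_torque': array([-0.00748443, -0.00856787, -0.02846446]), 'grip_force': 0.0, 'opening': 0.08545644276826919}
```

View pics/top1.png

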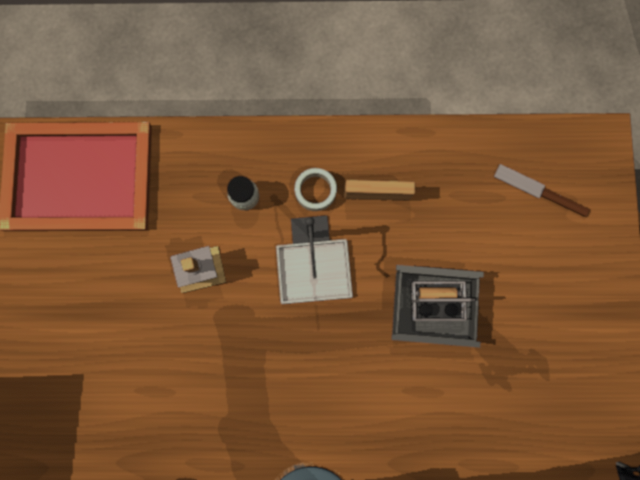

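View pics/side1.png

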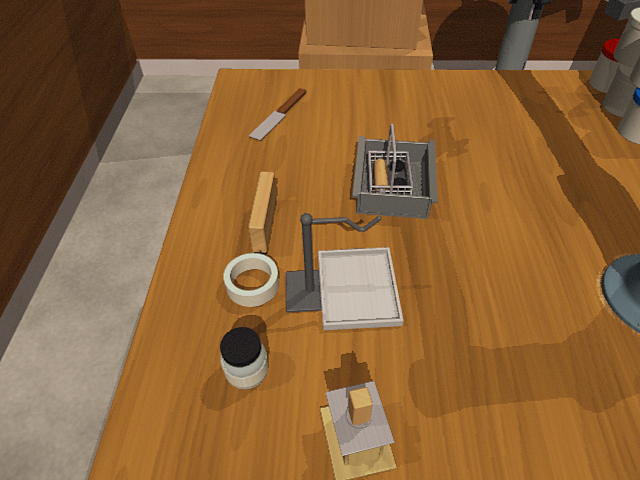

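The top view shows the caddy at left (195,268), the drip stand in the middle (315,270) and the tub with basket at right (440,305). The bystanders are behind them at rows 185–195. The side view shows the same layout, and the network's points match both pictures. Next I'll pass over each object with the wrist camera to get its yaw and a finer position.

```bash
cat >> h.py <<'E'
def q(psi): return R.from_euler("z",psi)*R.from_euler("x",np.pi)
def Q(psi): return q(psi).as_quat()
E
python3 - <<'E'
from h import *
for n,p,psi in(("basket",(0.44,-0.295,0.42),0),("stand",(0.50,-0.007,0.42),0),("caddy",(0.52,0.268,0.42),0)):
    s=kinematics.solve_ik(p,Q(psi)); print(n,None if s is None else np.round(s,2), np.round(kinematics.solve_ik(p,Q(psi+np.pi/2)),2))
    arm.move_pose(p,Q(psi)); arm.dwell(.2)
    k=viewer.get_calibration("wrist");E=np.array(k["extrinsics"]); im=snap("wrist","w_"+n+".png")
    np.save(n+".npy",E); print(k["fx"],k["cx"],k["cy"],"cam",np.linalg.inv(E)[:3,3:].T.round(3),E[2,:3].round(2))
    for t in {"basket":["bail","basket","tub"],"stand":["notch","drip_stand"],"caddy":["lifter","lifter_grip","caddy"]}[n]:
        print(t,tip(t,"wrist",E),tip(t,"wrist",E))
print(monitor.get_obs()["time"])
E
python3 -c "
import cv2,numpy as np
cv2.imwrite('pics/m.png',cv2.resize(np.vstack([np.hstack([cv2.imread(f'pics/w_{n}.png') for n in('basket','stand')]),np.hstack([cv2.imread('pics/w_caddy.png')]*2)]),(800,600)))"
```

```text
basket [ 0.67  0.05 -0.16  1.58  0.01  1.51 -1.07] [ 0.86  0.06 -0.36  1.57  0.02  1.51  0.49]
385.6852974099385 324.70437321028294 243.85288143243272 cam [[ 0.524 -0.296  0.577]] [-0.33  0.   -0.95]
bail [(0.59, [0.4813, -0.297, 0.1313])] [(0.59, [0.4813, -0.297, 0.1313])]
basket [(0.69, [0.4805, -0.3009, 0.0096])] [(0.69, [0.4805, -0.3009, 0.0096])]
tub [] []
stand [ 0.38  0.   -0.45  1.63  0.    1.51 -1.64] [ 0.39  0.01 -0.46  1.63  0.    1.51 -0.07]
385.6852974099385 324.70437321028294 243.85288143243272 cam [[ 0.584 -0.009  0.577]] [-0.32  0.   -0.95]
notch [(0.9, [0.557, -0.0083, 0.1732])] [(0.9, [0.557, -0.0083, 0.1732])]
drip_stand [(0.57, [0.5525, -0.0075, -0.0035])] [(0.57, [0.5525, -0.0075, -0.0035])]
caddy [ 0.06  0.23 -0.73  1.44  0.15  1.54 -2.23] [ 0.06  0.23 -0.74  1.44  0.15  1.54 -0.66]
385.6852974099385 324.70437321028294 243.85288143243272 cam [[0.605 0.266 0.578]] [-0.32  0.   -0.95]
lifter [(0.68, [0.5575, 0.2685, 0.0092])] [(0.68, [0.5575, 0.2685, 0.0092])]
lifter_grip [(0.57, [0.557, 0.2677, 0.1107])] [(0.57, [0.557, 0.2677, 0.1107])]
caddy [(0.37, [0.5619, 0.2692, 0.0082])] [(0.37, [0.5619, 0.2692, 0.0082])]
6.7667
```

View pics/m.png

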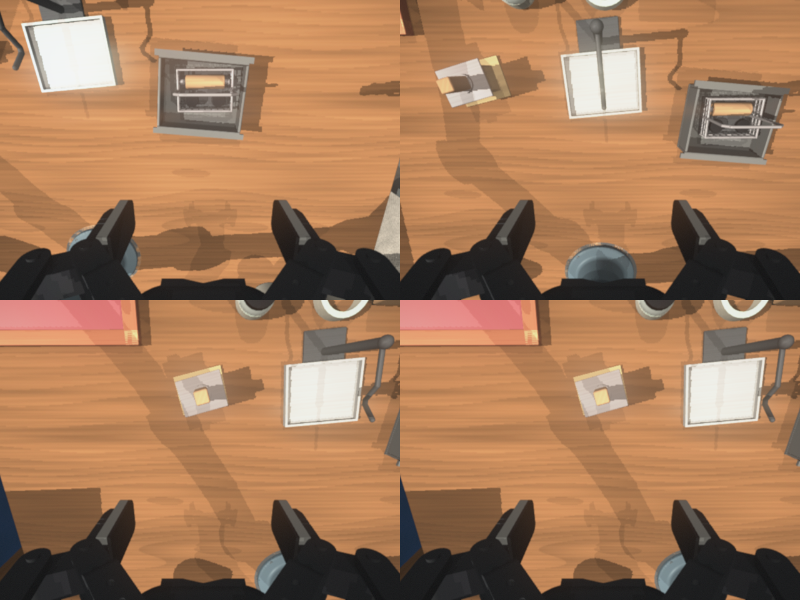

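The wrist pictures show the basket with its bar level near (205,94) in the montage, the drip hook pointing down the picture, and the lifter turned about 10–15° in its caddy. Enlarged crops will give the yaws.

```bash
python3 -c "
import cv2,numpy as np
c=lambda n,x,y:cv2.resize(cv2.imread(f'pics/w_{n}.png')[y:y+150,x:x+200],(800,600),interpolation=cv2.INTER_CUBIC)
a=[c('basket',230,75),c('stand',230,15),c('caddy',240,80)]
cv2.imwrite('pics/c.png',cv2.resize(np.vstack([np.hstack(a[:2]),np.hstack([a[2],a[2]*0])]),(800,600),interpolation=cv2.INTER_AREA))"
```

```text
(no output)
```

View pics/c.png

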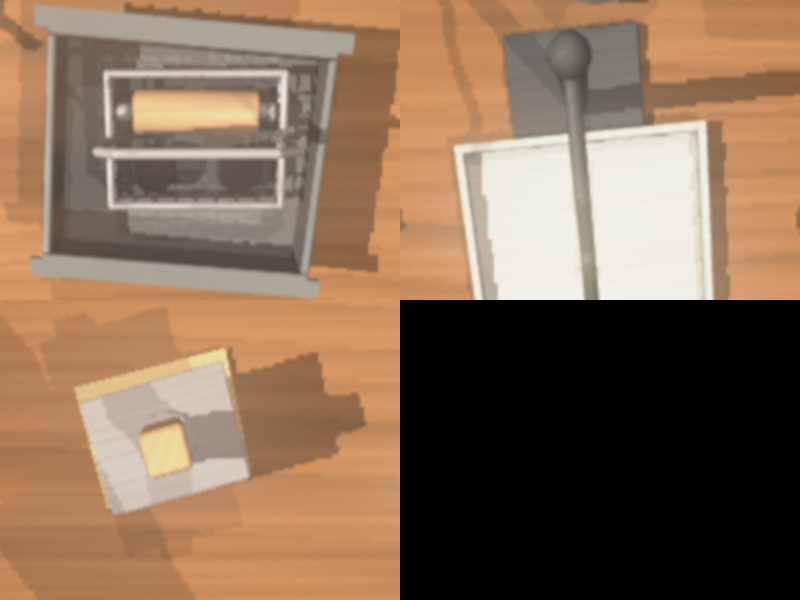

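```bash
cat >> h.py <<'E'
def ray(n,u,v,z,k):
    E=np.load(n+".npy"); T=np.linalg.inv(E)
    d=T[:3,:3]@[(u-k["cx"])/k["fx"],(v-k["cy"])/k["fy"],1]; o=T[:3,3]
    return o+d*(z-o[2])/d[2]
E
python3 - <<'E'
from h import *
k=viewer.get_calibration("wrist")
def line(n,a,b,z,off,tx):
    A,B=[ray(n,p[0]/2+off[0],p[1]/2+off[1],z,k) for p in(a,b)]
    d=A-B; print(tx,"len",np.linalg.norm(d).round(4),"yaw",np.degrees(np.arctan2(-d[0],d[1])).round(2),"mid",((A+B)/2).round(4))
line("basket",(95,152),(290,153),.128,(230,75),"bar")
line("basket",(105,72),(287,72),.048,(230,75),"bk+x")
line("basket",(108,207),(283,207),.048,(230,75),"bk-x")
line("basket",(35,258),(318,280),.06,(230,75),"tub")
line("stand",(55,147),(307,123),.016,(230,15),"tray")
line("caddy",(80,102),(222,62),.079,(240,80),"guard+x")
line("caddy",(113,215),(248,177),.079,(240,80),"guard-x")
line("caddy",(75,88),(228,48),.01,(240,80),"foot+x")
line("caddy",(140,132),(180,122),.141,(240,80),"grip+x")
line("caddy",(152,178),(190,168),.141,(240,80),"grip-x")
# hook line x dir
A=ray("stand",570/2-200+230,55/2+15,.205,k);B=ray("stand",590/2-200+230,297/2+15,.19,k);d=A-B;print("hook",np.degrees(np.arctan2(d[1],d[0])),A,B)
for yaw in(14,0,5):
  for off in(0,90,-90): print(yaw,off,np.round(kinematics.solve_ik((.55,.27 if yaw==14 else 0,.3),Q(np.radians(yaw+off))),2))
E
```

```text
bar len 0.1109 yaw -0.36 mid [ 0.4805 -0.2977  0.128 ]
bk+x len 0.118 yaw -0.08 mid [ 0.5238 -0.3002  0.048 ]
bk-x len 0.1199 yaw -0.07 mid [ 0.4364 -0.3     0.048 ]
tub len 0.1951 yaw -4.63 mid [ 0.3957 -0.2873  0.06  ]
tray len 0.1703 yaw 4.86 mid [ 0.6211 -0.0034  0.016 ]
guard+x len 0.0908 yaw 14.81 mid [0.5942 0.2769 0.079 ]
guard-x len 0.0904 yaw 15.53 mid [0.524  0.2586 0.079 ]
foot+x len 0.1101 yaw 13.71 mid [0.602 0.278 0.01 ]
grip+x len 0.0226 yaw 13.44 mid [0.5721 0.2705 0.141 ]
grip-x len 0.022 yaw 14.4 mid [0.5471 0.2645 0.141 ]
hook 4.54870099297038 [ 0.64075449 -0.00112775  0.205     ] [ 0.53546524 -0.00950425  0.19      ]
14 0 [ 0.06  0.34 -0.73  1.56  0.23  1.33 -2.03]
14 90 [ 0.21  0.4  -0.95  1.55  0.33  1.36 -0.53]
14 -90 [ 0.37  0.54 -1.24  1.55  0.51  1.42  2.48]
0 0 [ 0.48  0.18 -0.62  1.71  0.11  1.29 -1.73]
0 90 [ 0.56  0.19 -0.71  1.71  0.13  1.29 -0.18]
0 -90 [-1.21  0.37  1.41  1.78 -0.38  1.32 -2.85]
5 0 [ 0.49  0.18 -0.63  1.71  0.11  1.29 -1.65]
5 90 [ 0.57  0.19 -0.72  1.71  0.13  1.29 -0.1 ]
5 -90 [-1.21  0.37  1.41  1.78 -0.38  1.32 -2.76]
```

```bash
cat >> h.py <<'E'
H=np.pi/2; rad=np.radians
LY=rad(15); LP=np.array([.559,.268]); DZ=.093
E
python3 - <<'E'
from h import *
arm.move_pose([*LP,.22],Q(LY+H)); arm.movel([*LP,.103],vel=.1); 
claw.grab(60); arm.dwell(.3); o=monitor.get_obs(); print(o["opening"],o["grip_force"],o["ee_pos"],o["ft_force"])
print(arm.movel([*LP,.20],vel=.1)); arm.movel([*LP,.36],vel=.2)
o=monitor.get_obs(); print(o["opening"],o["grip_force"],o["ee_pos"],o["ft_force"])
snap("side","s2.png")
for t in("lifter","lifter_grip","lifter_notch"): print(t,tip(t,"side"))
snap("top")
for t in("lifter","lifter_grip","lifter_notch"): print(t,tip(t,"top"))
print(monitor.get_obs()["time"])
E
```

```text
0.024521678398352224 59.48141813278198 [0.55919035 0.26828925 0.10333949] [-0.43659238  0.80494959  2.84754685]
False
0.025344145088863675 59.04947519302368 [0.55837061 0.26736472 0.35832192] [ 0.2190699   0.14820615 -3.67423984]
lifter [(0.95, [0.5559, 0.2675, 0.2669]), (0.31, [0.5599, 0.2706, 0.3665])]
lifter_grip [(0.86, [0.5609, 0.2704, 0.3659])]
lifter_notch [(0.63, [0.5576, 0.2683, 0.269])]
lifter [(0.79, [0.5554, 0.2695, 0.2673])]
lifter_grip [(0.62, [0.5574, 0.2651, 0.366])]
lifter_notch [(0.57, [0.4793, -0.2946, 0.1268]), (0.27, [0.7381, 0.1614, 0.0018])]
12.9167
```

View pics/s2.png

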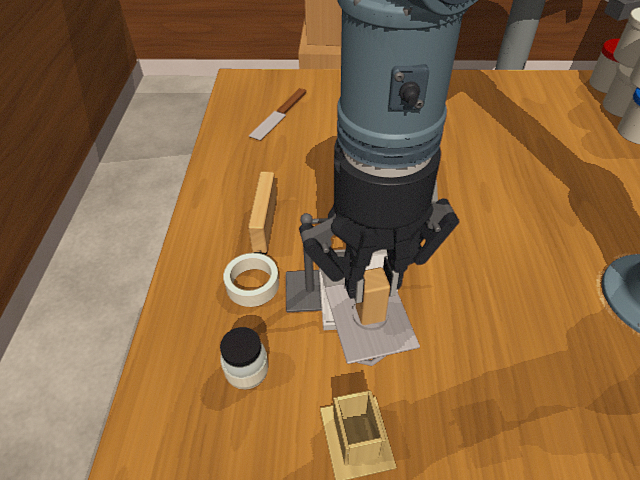

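The lifter is upright in the gripper and the caddy is empty behind it at (360,425). Next I'll hook the basket.

```bash
cat >> h.py <<'E'
BY=rad(-.3); BP=np.array([.480,-.298])
SY=rad(4.8); SP=np.array([.5525,-.008])
def off(p,y,dx,dy=0): return p+np.array([np.cos(y)*dx-np.sin(y)*dy,np.sin(y)*dx+np.cos(y)*dy])
E
python3 - <<'E'
from h import *
arm.move_pose([*off(BP,BY,-.042),.34],Q(BY+H)); arm.movel([*off(BP,BY,-.042),.196],vel=.12); arm.dwell(.2)
o=monitor.get_obs(); print(o["ee_pos"],o["ft_force"])
print(arm.movel([*BP,.196],vel=.05,force_limit=5)); o=monitor.get_obs(); print(o["ee_pos"],o["ft_force"])
arm.movel([o["ee_pos"][0],o["ee_pos"][1],.228],vel=.03); arm.dwell(.2); o=monitor.get_obs(); print(o["ee_pos"],o["ft_force"],o["wrist_torque"],o["time"])
snap("side","s3.png")
for t in("bail","basket","lifter"): print(t,tip(t,"side"))
cv2.imwrite("pics/s3c.png",cv2.resize(cv2.imread("pics/s3.png")[20:260,270:590],(800,600)))
E
```

```text
[ 0.438429   -0.29808162  0.19672457] [-0.45808548 -0.54423734 -1.6635476 ]
False
[ 0.47961058 -0.29807133  0.19583266] [ 0.06510932 -0.09449051 -1.40795553]
[ 0.4794601  -0.29799763  0.22782116] [-0.13078853  0.195485   -5.96812069] [0.03348452 0.05987595 0.04318291] 18.9583
bail [(0.87, [0.4767, -0.2975, 0.1418]), (0.33, [0.5542, -0.0049, 0.171])]
basket [(0.57, [0.4665, -0.2999, 0.0292])]
lifter [(0.97, [0.4799, -0.2994, 0.1361])]
```

View pics/s3c.png

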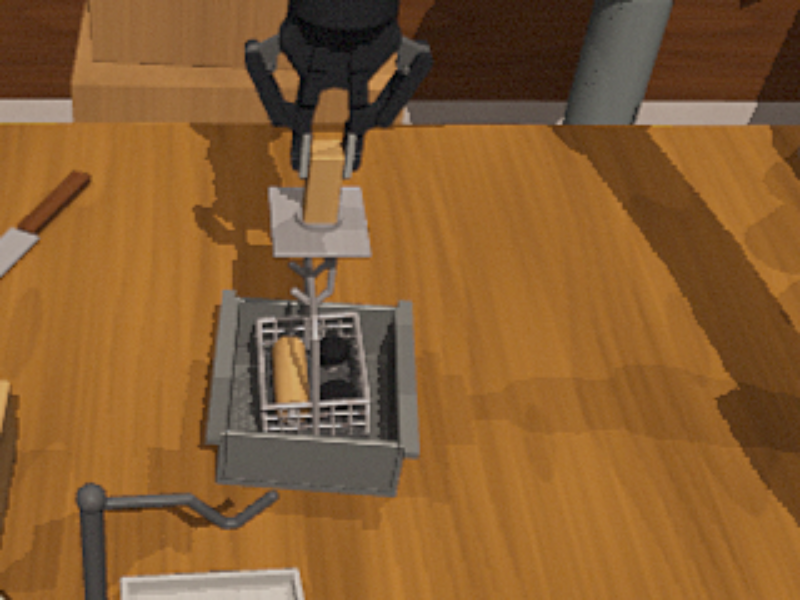

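The bar sits in the prongs and the basket hangs free, with about 4.5 N on the wrist. Now I'll lift it and carry it to the stand.

Run:
```python
from h import *
p=monitor.get_obs()["ee_pos"]
arm.movel([p[0],p[1],.304],vel=.06); arm.dwell(.4)
a=off(SP,SY,-.085)
mid=(p[:2]+a)/2
arm.movel([*a,.304],Q(SY+H),vel=.07); arm.dwell(.5)
o=monitor.get_obs(); print(o["ee_pos"],o["ft_force"],R.from_quat(o["ee_rot"]).as_euler("zyx",degrees=True),o["time"])
for c in("side","top"):
    snap(c,c+"4.png")
    for t in("bail","basket","notch","lifter"): print(c,t,tip(t,c))
cv2.imwrite("pics/s4c.png",cv2.resize(cv2.imread("pics/side4.png")[100:400,220:620],(800,600)))
```

```text
[ 0.4677963  -0.01511081  0.30400685] [ 0.01359492  0.6164882  -5.45374059] [-9.47976001e+01 -6.12191754e-04 -1.79997733e+02] 25.6667
side bail [(0.58, [0.4646, -0.0133, 0.22]), (0.21, [0.4661, -0.0134, 0.2172])]
side basket [(0.75, [0.4541, -0.0197, 0.1017])]
side notch [(0.57, [0.5525, -0.0047, 0.1699])]
side lifter [(0.93, [0.4675, -0.0144, 0.2086])]
top bail []
top basket [(0.39, [0.5514, -0.0069, 0.1677])]
top notch [(0.81, [0.5518, -0.009, 0.1697])]
top lifter []
```

View pics/s4c.png

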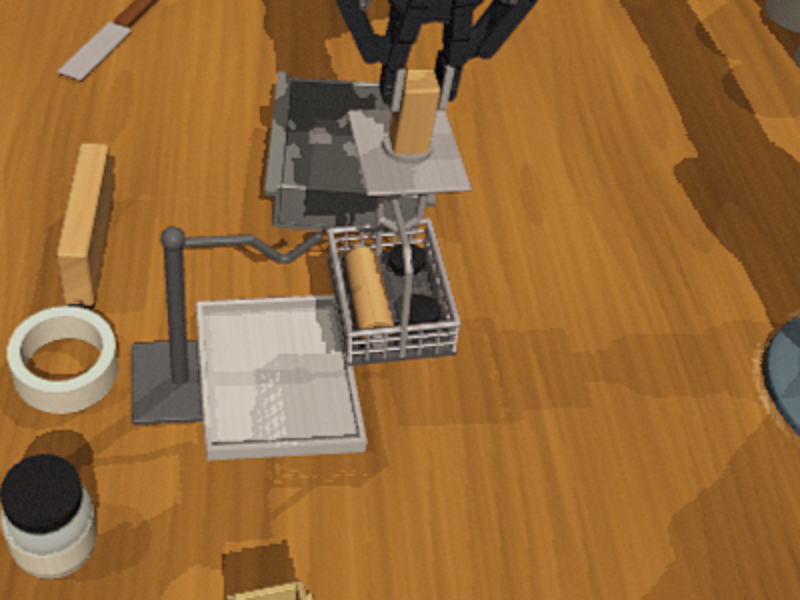

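The basket hangs upright on the lifter, 85 mm in front of the hook, and the bar is above the tip. Next I'll move it in and lower it.

Run:
```python
from h import *
arm.movel([*SP,.304],vel=.06); arm.dwell(.5)
arm.movel([*SP,.252],vel=.04); arm.dwell(.3)
o=monitor.get_obs(); print(o["ee_pos"],o["ft_force"])
for c in("side",):
    snap(c,c+"5.png")
    for t in("bail","basket","lifter"): print(c,t,tip(t,c))
print(arm.movel([*SP,.236],vel=.03,force_limit=6)); arm.dwell(.2)
o=monitor.get_obs(); print(o["ee_pos"],o["ft_force"],o["time"])
snap("side","side6.png")
for t in("bail","basket","lifter"): print(t,tip(t,"side"))
cv2.imwrite("pics/s6c.png",cv2.resize(cv2.imread("pics/side6.png")[120:360,250:570],(800,600)))
```

```text
[ 0.55254696 -0.00803768  0.25209143] [-0.24270335 -0.27708688 -0.86893544]
side bail [(0.6, [0.5503, -0.0074, 0.1731])]
side basket [(0.87, [0.539, -0.0093, 0.0551]), (0.17, [0.5576, 0.2741, -0.0001])]
side lifter [(0.96, [0.5505, -0.0097, 0.1593])]
False
[ 0.55269869 -0.00797047  0.23625482] [-0.53844309  0.35600093 -1.61852441] 31.0667
bail []
basket [(0.59, [0.542, -0.0098, 0.0573])]
lifter [(0.92, [0.5503, -0.0071, 0.1419])]
```

View pics/s6c.png

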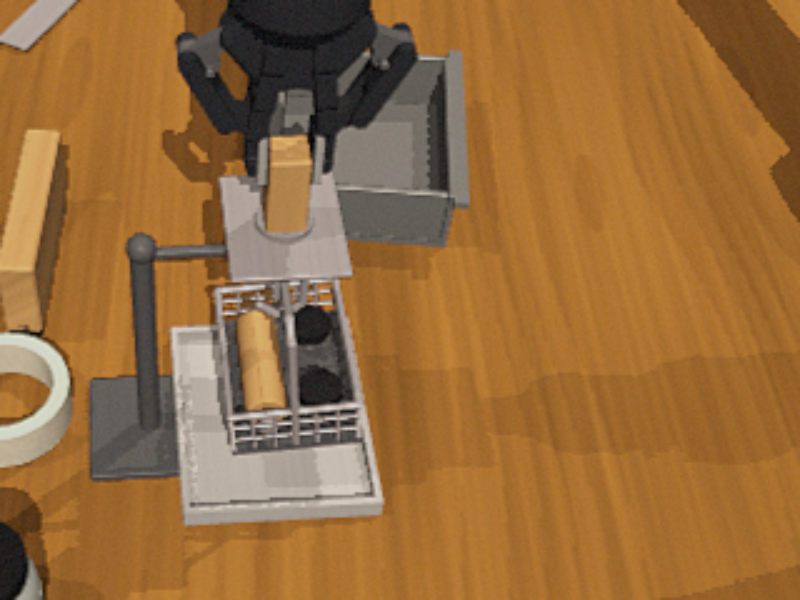

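The basket is on the drip hook, with only the lifter's own weight left on the wrist. Now I'll back the prongs out and return the lifter to the caddy.

Run:
```python
from h import *
a=off(SP,SY,-.085)
print(arm.movel([*a,.236],vel=.05,force_limit=4)); arm.movel([*a,.36],vel=.12)
arm.move_pose([*LP,.36],Q(LY+H)); arm.dwell(.3)
snap("side")
for t in("bail","basket","lifter","lifter_grip"): print(t,tip(t,"side"))
snap("top")
for t in("bail","basket","lifter","caddy"): print(t,tip(t,"top"))
o=monitor.get_obs(); print(o["ee_pos"],o["ft_force"],o["time"])
```

```text
False
bail []
basket [(0.67, [0.5417, -0.0098, 0.0557])]
lifter [(0.71, [0.5568, 0.2673, 0.2676])]
lifter_grip [(0.55, [0.5602, 0.2674, 0.3664])]
bail [(0.91, [0.5524, -0.0062, 0.1738])]
basket [(0.68, [0.5425, -0.0091, 0.0498])]
lifter [(0.81, [0.5564, 0.2692, 0.2686])]
caddy [(0.58, [0.557, 0.2683, 0.0003]), (0.53, [0.5518, -0.0054, 0.17])]
[0.55896498 0.26807064 0.35996916] [ 0.45459577 -0.44699829 -1.77907831] 36.2417
```

Run:
```python
from h import *
arm.movel([*LP,.19],vel=.12)
print(arm.movel([*LP,.1035],vel=.05,force_limit=6)); arm.dwell(.3)
o=monitor.get_obs(); print(o["ee_pos"],o["ft_force"],o["time"])
if o["ee_pos"][2]<.109:
    claw.release(); arm.dwell(.3); arm.movel([*LP,.25],vel=.1); arm.dwell(.5)
    arm.move_pose([.45,.268,.40],Q(LY+H)); arm.dwell(.3)
for c in("top","side"):
    snap(c,c+"7.png")
    for t in("bail","basket","lifter","lifter_grip","caddy","ink_jar","tape_roll","squeegee"): print(c,t,tip(t,c))
print(monitor.get_obs()["time"])
```

```text
False
[0.55904943 0.26800032 0.10359992] [ 0.4006467  -0.12224582 -0.83492196] 39.9917
top bail [(0.63, [0.5531, -0.0062, 0.1744]), (0.18, [0.4675, -0.2858, -0.0014])]
top basket [(0.7, [0.5434, -0.0087, 0.0527]), (0.45, [0.5565, 0.27, 0.0085])]
top lifter [(0.78, [0.5542, 0.2702, 0.0094]), (0.41, [0.7389, 0.1622, 0.0028])]
top lifter_grip [(0.94, [0.5555, 0.267, 0.1137])]
top caddy [(0.59, [0.5602, 0.2684, 0.0013])]
top ink_jar [(0.62, [0.737, 0.1625, 0.0028])]
top tape_roll [(0.95, [0.7521, -0.0118, 0.0027]), (0.67, [0.7416, -0.1642, -0.0014])]
top squeegee [(0.92, [0.7382, -0.165, -0.003])]
side bail [(0.62, [0.5478, -0.0048, 0.1747]), (0.43, [0.7424, 0.1655, 0.0])]
side basket [(0.76, [0.5415, -0.0099, 0.0559])]
side lifter [(0.57, [0.5583, 0.2673, 0.0095])]
side lifter_grip [(0.85, [0.5576, 0.2708, 0.1092]), (0.21, [0.5502, -0.0085, -0.0015])]
side caddy [(0.83, [0.5548, 0.2684, 0.0025])]
side ink_jar [(0.87, [0.738, 0.166, 0.0008]), (0.61, [0.74, -0.1579, 0.0009])]
side tape_roll [(0.89, [0.7491, -0.0124, 0.0001])]
side squeegee [(0.72, [0.7405, -0.1604, 0.001])]
44.9917
```

View pics/side7.png

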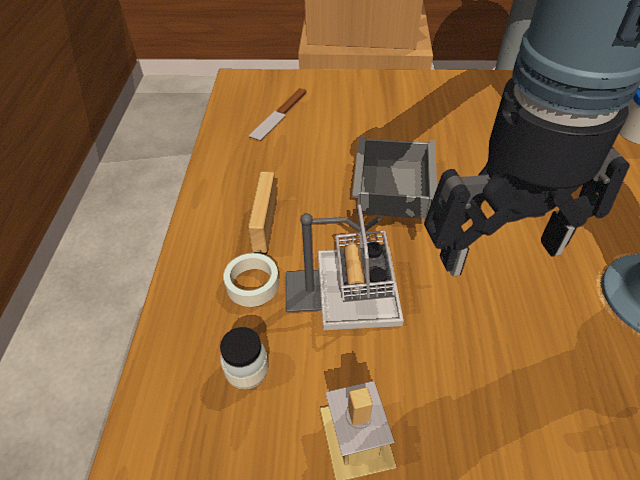

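The basket hangs on the drip hook at (365,265), the lifter stands in its caddy at (360,420), and the arm is clear of everything.

```bash
python3 -c "
from h import *
print(job.hand_in())"
```

```text
the job is handed in; nothing more can be done
None
```

I handed the job in at about 45 s: the basket hangs in the drip hook's notch (bar within about 5 mm of the notch point), the lifting hook is back in its caddy, and the ink jar, tape roll and squeegee have not moved; the hand-in call gave no verdict.

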